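# Clip held open over the recipe card

### The arm

A 6-joint arm with a two-finger parallel gripper is mounted at the origin on the work surface. World frame = base frame: x ahead of the robot, y to its left, z up, the work surface at z = 0. Lengths are in m, angles in rad, forces in N, time in s.
With the tool pointing down it reaches from about 0.425 to 0.95 m from the base axis. Payload 3.5 kg.
Tool frame: the origin (TCP) lies midway between the tips of the shut fingers; the grasp point (between the pads) lies 19 mm behind it; x points along the fingers, y is the direction in which the jaws open and shut, and the axes are right-handed (so a half turn about x gives the same grasp; the last joint's range is limited). The gripper opens to 85 mm and grips with 20 to 120 N. Pads are 22 mm wide; open, the fingers measure 114 mm over their backs; the gripper's body (76 mm by 85 mm) begins 54 mm behind the grasp point. The pads swing forward as they close: fully open they stand 13 mm farther back than shut.
Start: joints at [0.994, 0.286, 1.577, -0, 1.279, -0.15], TCP at [0.279, 0.614, 0.231] pointing down, gripper open.
Joint ranges: [-2.77, 2.77], [-0.9, 2.22], [0.21, 2.48], [-1.53, 4.67], [0.24, 2.81], [-2.84, 2.84]. Speed limits (rad/s): [2.79, 2.79, 3.14, 3.14, 3.14, 3.14].

### API

Orientations are given as a unit quaternion [x, y, z, w].
In Python, from plant import ctrl, vision gives the robot as it stands. The module is installed in compiled form; this text tells all that it offers.
- The arm moves only by the tool play_rows, never from a script. Its arguments are lists of equal length, an entry for each row: "claw": the closure in counts, from 0 (fully open) to 255 (shut); "travel": the shift along the tool's x, y, z in m, a list of three; "dr": the turn, a rotation vector about the tool's x, y, z in rad, a list of three. In form: {"claw": [claw, ...], "travel": [[tx, ty, tz], ...], "dr": [[wx, wy, wz], ...]}. A call has 1 to 20 rows; each row is the pose to reach, as a shift and turn from the pose measured when the call began, along the tool's axes at that moment; what a row does not reach only later rows make up. A row lasts 1/10 s, in which the tool goes at most 50 mm and 8.59 degrees, less where a joint would pass 70% of its speed; a pose out of reach is approached as far as the arm can. A call with a gripper value outside its range is refused whole. The fingers move at their own pace and stop on an object; "force" is the grip in N (left out, the last holds). Time passes only in rows, so rows that repeat a pose let the fingers close. It gives the time, the measured TCP pose, the force and the opening at its end, in the units of the state.
- ctrl.get_state(): the state, without advancing time (a new reading comes with each control period).
- vision.read_camera(name): name is "side" or "top"; returns a dict with "img" (420x560x3 uint8, red, green, blue), "range_z" (420x560 float32, m along the optical axis (not along the pixel's ray), 0 where there is no reading), "K" (3x3 intrinsics, pixels), "world_to_cam" (4x4, takes a point from world to camera coordinates). Camera axes: x right, y up, looking along -z (the intrinsics and any distortion apply to the point x, -y, -z); pixel columns grow to the right and rows downward; lengths in m; the calibration is good to about 2 mm. A picture is of the moment at which its call begins.
- ctrl.sign_off(): hands the job in, once; it reports no verdict.
The state is a dict: "time": time; "qpos": joint angles; "dq": joint speeds; "joint_efforts": joint torques, N m; "eef_pos": TCP position; "tcp_rot": TCP orientation; "contact_force": force on the tool from outside, world axes, zero at the start; "wrist_torque": the same for the moment, N m; "opening": opening from 0.0 (shut) to 1.0 (fully open).
Only numpy, scipy, OpenCV 4.12 (cv2) and the standard library are available. Lean on these libraries where they do the work, as an engineer would, in place of code of your own. Each camera call takes 0.05 s, during which the arm holds its last target.

### The job

First push the green door of the little tea cabinet shut until it clicks home on its catch. Then squeeze the blue spring clip open, take it off the rim of the steel bowl, and hold it squeezed wide open, upright, astride the top edge of the recipe card on that door, one jaw well down on either side and neither touching the card, so that I can slip a second note in. Finish while still holding it like that, and leave the bowl, plates, jar and spoon where they are.

Things in the scene. Friction and masses are not known exactly. Their poses are not given: they have to be found in the camera images.
- door_angle (a joint): angle of the tea cabinet's green door (rad): 0 shut and seated, grows as it swings open towards the robot. Door 216 mm wide, 150 tall, 15 thick, upright hinge at its left edge (seen from the robot), stays where left. A sprung roller catch resists the last 10 mm at the free edge with about 3 N, then snaps home. Knob 24 mm proud, 50 mm high, 31 mm from the free edge.
- door: the door with the card on it. Origin: on the hinge axis, at the left end of the door's outer face, at its foot. Its axes turn with the door: x points into it (from outer to inner face, square to the door), y along the door from its free edge to the hinge, z up
- door_edge (a point): top corner of the door's outer face at the free edge, 216 mm from the hinge axis, 150 mm above the worktop; same axes as door
- card (a point): white stiff recipe card, 120 mm wide, 3 mm thick, fixed upright on the middle of the door's top edge, rising 42 mm above it and swinging with the door. Origin: middle of its top edge, 192 mm above the worktop. x: square to the card; y: along its top edge; z: up. With the door shut it stands before the cabinet's flat top, 150 mm high
- clip: blue spring clip like a clothes peg, 84 mm tall, 20 wide, 36 g, clamped on the bowl's rim (30 mm below its pivot), jaws down, handles up. Origin: pivot pin. x: across, the way the handles are squeezed; y: along the pin; z: up to the handles. Handles lean out, ending 40 mm above the pivot, 52 mm over their outer faces (21 mm fully squeezed, then parallel). Jaw tips 44 mm below the pivot
- clip_l (a joint): how far each half of the clip is turned open (rad), both alike. 0: as on the rim, jaws 3 mm apart; 0.36: handles squeezed to their stop, jaw tips about 34 mm apart. The handles need about 4 N to begin, 9 N at the stop; let go, it snaps shut. Jaw pads 28 to 44 mm below the pivot, above them a wider throat up to the pin (7 mm below the pivot)
- bowl: steel bowl, 200 mm across, 90 mm high, 0.5 kg, with an upright rim 3 mm thick; origin at the centre of its underside. Stays where it is
- plate0: lower of two stacked melamine plates, 176 mm across, 15 mm thick; origin at the centre of its underside; leave alone
- plate1: upper plate, same size, resting on plate0; leave alone
- jar: glass jar with wire clamp lid, 84 mm across, 118 mm tall; origin at the centre of its underside; leave alone
- spoon: white ceramic spoon, 190 mm long, 8 mm thick, lying flat along its x; origin under its middle; leave alone

How it is judged:
On the way, in this order (a step that is already met when the one before it is completed fails the run):
1. the door is shut and seated on its catch, the clip still on the bowl (value of joint door_angle below 0.02 rad and distance of clip from where it was at the start of the episode below 0.03 m), for 0.2 s.
2. the clip is squeezed open and off the bowl's rim (value of joint clip_l above 0.12 rad and z of clip in the frame of bowl above 0.145 m and contact force between clip and bowl below 0.05 N), for 0.2 s.
At the end, for the whole second after the job is handed in: Door seated (0.02 rad). Fingers hold the clip squeezed open (0.20 rad or more, over 3 N), still, upright (0.3 rad), square to the card (0.35 rad), within its width; jaw tips 8 mm or more below the card's edge, edge 6 mm or more below the pivot, within 12 mm of the mid-plane, not touching (value of joint door_angle below 0.02 rad and value of joint clip_l above 0.2 rad and contact force between the fingers and clip above 3 N and contact force between door and clip below 0.2 N and contact force between bowl and clip below 0.05 N and z of card in the frame of clip between -0.036 and -0.006 m and x of card in the frame of clip between -0.012 and 0.012 m and y of clip in the frame of card between -0.058 and 0.058 m and angle between the x axis of clip and the x axis of card, either way round below 0.35 rad and angle between clip's own z axis and vertical below 0.3 rad and linear speed of clip below 0.03 m/s); the arm keeps its last pose, push and grip.
It fails at once if the bowl is dragged more than 40 mm or tipped over (distance of bowl from where it was at the start of the episode above 0.04 m or angle between bowl's own z axis and vertical above 0.5 rad).
It fails at once if plates, jar or spoon are moved more than 30 mm (distance of any of plate0, plate1, jar, spoon from where it was at the start of the episode above 0.03 m).
It also fails if it takes over 58 s, if anything falls off the work surface, if the arm or the gripper's body presses on something with over 40 N, if the wrist force passes 120 N, or if a joint passes its speed limit or range.

## Working session

There is one attempt and no reset: what is moved stays moved. The work goes in short steps, Python scripts to look and compute and a tool call to move; the robot and the scene stay as the last step left them, time stands still between calls to the robot, and variables do not carry over. Pictures are saved under pics/ and viewed, and the job is handed in when it is done.

Besides the shell and the picture viewer there is one more tool, called after ">>>" as name(argument=value, ...) on one line, values as JSON. play_rows: Moves the arm, as the interface text tells. Its arguments: {"type":"object","properties":{"claw":{"type":"array","items":{"type":"number"}},"travel":{"type":"array","items":{"type":"array","items":{"type":"number"}}},"dr":{"type":"array","items":{"type":"array","items":{"type":"number"}}},"force":{"type":"number"}},"required":["claw","travel","dr"]}

```bash
mkdir -p pics; ls; cat > h.py <<'E'
import numpy as np, cv2
from plant import ctrl, vision
from scipy.spatial.transform import Rotation as R
def snap(n,f):
    d=vision.read_camera(n); cv2.imwrite(f'pics/{f}.png',d['img'][:,:,::-1]); np.savez(f'pics/{f}.npz',**d); return d
def pts(d):
    h,w=d['range_z'].shape; u,v=np.meshgrid(np.arange(w),np.arange(h)); K=d['K']; z=d['range_z']
    c=np.stack([(u-K[0,2])/K[0,0]*z,-(v-K[1,2])/K[1,1]*z,-z,np.ones_like(z)],-1)
    return (c@np.linalg.inv(d['world_to_cam']).T)[...,:3]
def st():
    s=ctrl.get_state(); print({k:np.round(v,4).tolist() for k,v in s.items()}); return s
E
python3 - <<'E'
from h import *
for n in ['side','top']:
    d=snap(n,n+'0'); print(d.keys(),d['K'],np.linalg.inv(d['world_to_cam']).round(3))
s=st(); print(R.from_quat(s['tcp_rot']).as_matrix().round(3))
E
```

```text
pics
dict_keys(['img', 'range_z', 'K', 'world_to_cam']) [[468.64797052   0.         277.5773507 ]
 [  0.         468.64797052 211.1870997 ]
 [  0.           0.           1.        ]] [[ 9.80e-01  9.50e-02 -1.74e-01  2.68e-01]
 [-1.98e-01  4.66e-01 -8.62e-01 -1.10e+00]
 [-1.00e-03  8.80e-01  4.76e-01  7.43e-01]
 [ 0.00e+00  0.00e+00  0.00e+00  1.00e+00]]
dict_keys(['img', 'range_z', 'K', 'world_to_cam']) [[397.69094202   0.         286.17447739]
 [  0.         397.69094202 207.67210829]
 [  0.           0.           1.        ]] [[ 0.026  0.986 -0.164  0.342]
 [-0.999  0.021 -0.035 -0.031]
 [-0.031  0.165  0.986  1.102]
 [ 0.     0.     0.     1.   ]]
{'time': 0.1, 'qpos': [0.994, 0.2871, 1.578, -0.0, 1.2786, -0.15], 'dq': [0.0022, -0.0027, -0.0023, 0.0016, 0.0, 0.0003], 'joint_efforts': [-0.0, -40.7304, -29.3698, -0.0002, 0.0034, 0.0], 'eef_pos': [0.2791, 0.614, 0.2301], 'tcp_rot': [0.149, 0.6913, -0.1505, 0.6908], 'contact_force': [0.3017, -0.1604, -0.0795], 'wrist_torque': [0.0048, 0.0163, 0.0063], 'opening': 1.0006}
[[-0.001  0.414  0.91 ]
 [-0.002  0.91  -0.414]
 [-1.    -0.002 -0.   ]]
```

View pics/side0.png

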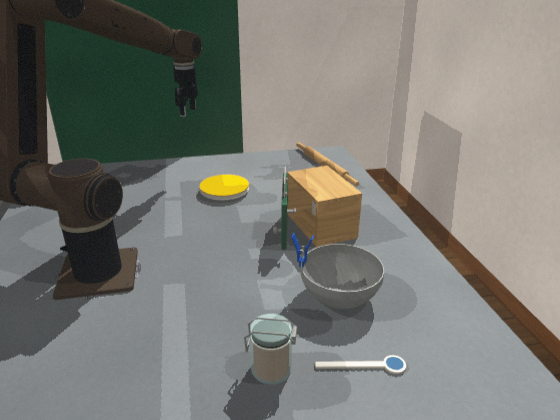

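View pics/top0.png

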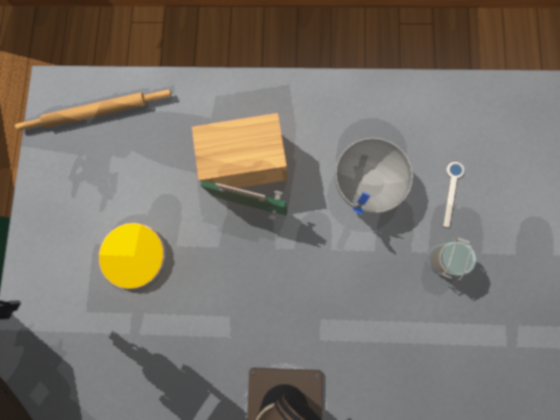

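The top view shows the cabinet at about (240,150) with its door slightly ajar, from the hinge at (205,183) to the free edge at (285,208). The bowl is at (375,175), with the blue clip on its near-left rim at (361,203). The side view shows the clip at (302,250). Next I'll measure these.

```bash
python3 - <<'E'
from h import *
for n in ['top','side']:
    d=dict(np.load(f'pics/{n}0.npz')); P=pts(d); hsv=cv2.cvtColor(d['img'],cv2.COLOR_RGB2HSV)
    ok=d['range_z']>0
    blue=cv2.inRange(hsv,(105,140,60),(130,255,255))>0
    ws=(P[...,0]>.2)&(P[...,0]<.9)&(abs(P[...,1])<.6)&ok
    b=blue&ws&(P[...,2]>.03); p=P[b]; v,u=np.where(b)
    print(n,'blue',len(p),u.min(),u.max(),v.min(),v.max()); print(np.percentile(p,[0,5,25,50,75,95,100],axis=0).round(3))
    top=p[p[:,2]>p[:,2].max()-.02]; print('tops',top.round(3)[:: max(1,len(top)//15)].tolist())
    g=(cv2.inRange(hsv,(60,80,20),(95,255,140))>0)&ws&(P[...,2]>.01)&(P[...,2]<.25); p=P[g]
    print('green',len(p),np.percentile(p,[0,2,50,98,100],axis=0).round(3).tolist())
    t=p[(p[:,2]>.14)&(p[:,2]<.155)]; 
    if len(t)>5: print('doortop',len(t), np.polyfit(t[:,1],t[:,0],1), t[np.argmin(t[:,1])],t[np.argmax(t[:,1])])
    c=ws&(P[...,2]>.16)&(P[...,2]<.21)&(P[...,0]>.4)&(P[...,1]>-.05); p=P[c]
    print('card',len(p)); 
    if len(p)>5: print(np.percentile(p,[0,5,50,95,100],axis=0).round(3).tolist(),np.polyfit(p[:,1],p[:,0],1))
    wood=ws&(P[...,2]>.143)&(P[...,2]<.157)&(hsv[...,0]<25)&(hsv[...,1]>90); p=P[wood].astype(np.float32)
    if len(p)>20: print('cab',cv2.boxPoints(cv2.minAreaRect(p[:,:2])),np.median(p[:,2]))
    rim=ws&(P[...,2]>.082)&(P[...,2]<.1)&(P[...,1]<-.02)&(P[...,0]>.35)&(P[...,1]>-.35)&~blue; p=P[rim].astype(np.float32)
    A=np.c_[2*p[:,:2],np.ones(len(p))]; q=np.linalg.lstsq(A,(p[:,:2]**2).sum(1),rcond=None)[0]; print('bowl',len(p),q[:2],np.sqrt(q[2]+q[0]**2+q[1]**2),np.median(p[:,2]))
    x,y,w,h=(cv2.boundingRect(b.astype(np.uint8)))
    x0,y0=max(0,x-40),max(0,y-40); cv2.imwrite(f'pics/{n}clip.png',cv2.resize(d['img'][y0:y0+h+80,x0:x0+w+80,::-1],None,fx=5,fy=5,interpolation=cv2.INTER_CUBIC)[:600,:800]); print(x0,y0)
E
```

```text
top blue 73 355 367 194 213
[[ 0.489 -0.192  0.122]
 [ 0.492 -0.19   0.127]
 [ 0.501 -0.186  0.136]
 [ 0.526 -0.181  0.146]
 [ 0.531 -0.174  0.156]
 [ 0.535 -0.165  0.161]
 [ 0.536 -0.162  0.162]]
tops [[0.536, -0.182, 0.158], [0.536, -0.186, 0.158], [0.535, -0.185, 0.152], [0.534, -0.188, 0.16], [0.533, -0.181, 0.148], [0.533, -0.185, 0.153], [0.533, -0.189, 0.153], [0.531, -0.179, 0.146], [0.531, -0.183, 0.146], [0.531, -0.187, 0.151], [0.531, -0.192, 0.149], [0.529, -0.184, 0.143], [0.529, -0.191, 0.145], [0.499, -0.162, 0.157], [0.501, -0.168, 0.149], [0.496, -0.164, 0.161], [0.498, -0.17, 0.153], [0.494, -0.167, 0.16], [0.494, -0.171, 0.161], [0.497, -0.179, 0.145], [0.492, -0.171, 0.162], [0.492, -0.176, 0.161]]
green 107 [[0.504, 0.008, 0.145], [0.505, 0.008, 0.147], [0.516, 0.033, 0.15], [0.557, 0.207, 0.154], [0.558, 0.21, 0.155]]
doortop 107 [0.23816408 0.50668801] [0.5066438  0.00826869 0.15105256] [0.5549953  0.20956394 0.15085117]
card 179
[[0.516, 0.052, 0.16], [0.521, 0.058, 0.161], [0.533, 0.109, 0.185], [0.546, 0.164, 0.194], [0.549, 0.169, 0.196]] [0.23859945 0.50714235]Traceback (most recent call last):
  File "<stdin>", line 18, in <module>
cv2.error: OpenCV(4.12.0) /io/opencv/modules/imgproc/src/convhull.cpp:143: error: (-215:Assertion failed) total >= 0 && (depth == CV_32F || depth == CV_32S) in function 'convexHull'
```

```bash
cat > m.py <<'E'
from h import *
for n in ['top','side']:
    d=dict(np.load(f'pics/{n}0.npz')); P=pts(d); hsv=cv2.cvtColor(d['img'],cv2.COLOR_RGB2HSV)
    ok=d['range_z']>0
    blue=cv2.inRange(hsv,(105,140,60),(130,255,255))>0
    ws=(P[...,0]>.2)&(P[...,0]<.9)&(abs(P[...,1])<.6)&ok
    b=blue&ws&(P[...,2]>.03); p=P[b]; v,u=np.where(b)
    p=p[p[:,2]>.15]
    if n=='side': print('blue',np.c_[u,v][::6].tolist(),P[b][::6].round(3).tolist())
    wood=ws&(P[...,2]>.143)&(P[...,2]<.157)&(hsv[...,0]<25)&(hsv[...,1]>90); p=np.ascontiguousarray(P[wood][:,:2],dtype=np.float32)
    if len(p)>20: print('cab',cv2.boxPoints(cv2.minAreaRect(p)).tolist())
    rim=ws&(P[...,2]>.082)&(P[...,2]<.1)&(P[...,1]<-.02)&(P[...,0]>.35)&(P[...,1]>-.35)&~blue; p=P[rim].astype(float)
    A=np.c_[2*p[:,:2],np.ones(len(p))]; q=np.linalg.lstsq(A,(p[:,:2]**2).sum(1),rcond=None)[0]; print('bowl',len(p),q[:2],np.sqrt(q[2]+q[0]**2+q[1]**2),np.median(p[:,2]))
    g=(cv2.inRange(hsv,(60,80,20),(95,255,140))>0)&ws&(P[...,2]>.01)&(P[...,2]<.25)&(P[...,0]>.4); p=P[g]
    print('green',len(p),np.percentile(p,[0,2,50,98,100],axis=0).round(3).tolist())
    x,y,w,h=(cv2.boundingRect(b.astype(np.uint8)))
    x0,y0=max(0,x-20),max(0,y-20); cv2.imwrite(f'pics/{n}clip.png',cv2.resize(d['img'][y0:y0+h+40,x0:x0+w+40,::-1],None,fx=8,fy=8,interpolation=cv2.INTER_CUBIC)[:600,:800]); print(x0,y0)
E
python3 m.py
```

```text
cab [[0.563305139541626, 0.2216629832983017], [0.6041136980056763, 0.005498822778463364], [0.7456989288330078, 0.03222794830799103], [0.7048903703689575, 0.24839210510253906]]
bowl 391 [ 0.60385648 -0.22003602] 0.09789713076881949 0.08919968503189213
green 107 [[0.504, 0.008, 0.145], [0.505, 0.008, 0.147], [0.516, 0.033, 0.15], [0.557, 0.207, 0.154], [0.558, 0.21, 0.155]]
335 174
blue [[293, 233], [292, 236], [291, 237], [293, 238], [293, 239], [293, 240], [293, 241], [311, 241], [310, 242], [310, 243], [308, 244], [308, 245], [299, 246], [299, 247], [297, 248], [297, 249], [297, 250], [298, 251], [298, 252], [298, 253], [298, 254], [299, 255], [305, 256], [301, 257], [300, 258], [297, 259], [304, 259], [300, 260], [299, 261], [299, 262], [299, 263]] [[0.496, -0.158, 0.16], [0.491, -0.17, 0.16], [0.487, -0.176, 0.161], [0.492, -0.174, 0.156], [0.492, -0.176, 0.155], [0.491, -0.179, 0.153], [0.492, -0.177, 0.15], [0.53, -0.198, 0.158], [0.53, -0.19, 0.15], [0.53, -0.19, 0.147], [0.526, -0.189, 0.144], [0.525, -0.192, 0.143], [0.51, -0.164, 0.125], [0.51, -0.165, 0.123], [0.502, -0.178, 0.129], [0.501, -0.179, 0.127], [0.501, -0.179, 0.124], [0.502, -0.187, 0.126], [0.503, -0.183, 0.121], [0.503, -0.184, 0.119], [0.504, -0.18, 0.113], [0.509, -0.171, 0.104], [0.52, -0.187, 0.109], [0.515, -0.165, 0.093], [0.51, -0.175, 0.097], [0.501, -0.182, 0.1], [0.518, -0.184, 0.099], [0.509, -0.179, 0.094], [0.506, -0.183, 0.094], [0.506, -0.182, 0.091], [0.506, -0.184, 0.089]]
cab [[0.5609546303749084, 0.2304058074951172], [0.6015500426292419, 0.001522168517112732], [0.7445669770240784, 0.026888012886047363], [0.7039715647697449, 0.2557716369628906]]
bowl 636 [ 0.6026392 -0.2191086] 0.09809931382827809 0.08733925873159909
green 134 [[0.503, 0.001, 0.011], [0.504, 0.004, 0.012], [0.512, 0.01, 0.1], [0.552, 0.196, 0.153], [0.561, 0.207, 0.153]]
271 213
```

```bash
cat >> h.py <<'E'
def plan(xyz,yaw):
    "down-pointing tool, tool y at yaw(deg); shift and turn in tool axes"
    s=ctrl.get_state(); M=R.from_quat(s['tcp_rot']).as_matrix(); c,q=np.cos(np.radians(yaw)),np.sin(np.radians(yaw))
    T=np.array([[0,c,q],[0,q,-c],[-1,0,0]])
    t=M.T@(np.array(xyz)-s['eef_pos']); r=R.from_matrix(M.T@T).as_rotvec()
    print('plan',xyz,yaw,'travel',t.round(4).tolist(),'dr',r.round(3).tolist(),'|t|',np.linalg.norm(t).round(3),'t=',s['time'])
E
python3 - <<'E'
from h import *
plan([.462,.02,.225],10)
plan([.462,.02,.128],10)
E
```

```text
plan [0.462, 0.02, 0.225] 10 travel [0.0059, -0.4649, 0.4124] dr [0.969, 0.001, 0.002] |t| 0.622 t= 0.1
plan [0.462, 0.02, 0.128] 10 travel [0.1029, -0.4647, 0.4124] dr [0.969, 0.001, 0.002] |t| 0.63 t= 0.1
```

View pics/sideclip.png

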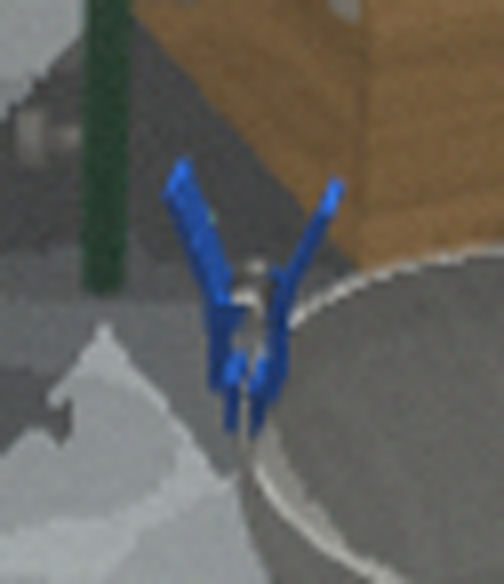

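View pics/topclip.png

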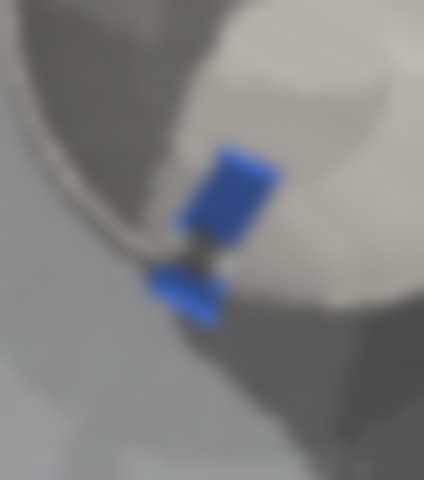

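Close-ups: the clip stands upright on the rim. Its handle tips are at about side (293,234) and (312,236), and it is aligned roughly radially. Moving to the pre-push pose in front of the door.

>>> play_rows(claw=[255, 255, 255, 255, 255, 255, 255, 255, 255, 255, 255, 255, 255, 255, 255, 255, 255, 255], travel=[[0, -0.02, 0.02], [0, -0.055, 0.05], [0, -0.09, 0.08], [0, -0.125, 0.11], [0, -0.16, 0.14], [0, -0.195, 0.17], [0, -0.23, 0.2], [0, -0.265, 0.23], [0, -0.295, 0.26], [0, -0.325, 0.29], [0, -0.355, 0.315], [0, -0.385, 0.34], [0.003, -0.41, 0.365], [0.005, -0.435, 0.385], [0.006, -0.455, 0.4], [0.006, -0.465, 0.412], [0.006, -0.465, 0.412], [0.006, -0.465, 0.412]], dr=[[0.05, 0, 0], [0.12, 0, 0], [0.19, 0, 0], [0.26, 0, 0], [0.33, 0, 0], [0.4, 0, 0], [0.47, 0, 0], [0.54, 0, 0], [0.61, 0, 0], [0.68, 0, 0], [0.75, 0, 0], [0.81, 0, 0], [0.86, 0, 0], [0.91, 0, 0], [0.95, 0, 0], [0.969, 0, 0], [0.969, 0, 0], [0.969, 0, 0]])

```text
time: 1.9
eef_pos: [0.4615, 0.0206, 0.2247]
tcp_rot: [0.454, 0.542, -0.455, 0.542]
contact_force: [0.1, 0.7, 0.2]
opening: -0.004
```

```bash
python3 - <<'E'
from h import *
st(); plan([.462,.02,.128],10)
plan([.575,.02,.128],10)
E
```

```text
{'time': 1.9, 'qpos': [-0.1748, -0.1935, 2.0869, -0.0015, 1.2499, -0.3497], 'dq': [0.0191, -0.0067, 0.0058, -0.0001, 0.0012, 0.0006], 'joint_efforts': [-0.5794, -21.1026, -29.1257, -0.0286, -0.0145, -0.0016], 'eef_pos': [0.4615, 0.0206, 0.2247], 'tcp_rot': [0.4536, 0.5421, -0.455, 0.5416], 'contact_force': [0.0532, 0.6683, 0.1859], 'wrist_torque': [0.0081, 0.0296, -0.0072], 'opening': -0.0042}
plan [0.462, 0.02, 0.128] 10 travel [0.0967, 0.0006, 0.0006] dr [0.001, 0.001, 0.002] |t| 0.097 t= 1.9
plan [0.575, 0.02, 0.128] 10 travel [0.0965, 0.1119, 0.0203] dr [0.001, 0.001, 0.002] |t| 0.149 t= 1.9
```

>>> play_rows(claw=[255, 255, 255, 255, 255, 255, 255, 255, 255, 255, 255, 255, 255, 255, 255], travel=[[0.03, 0, 0], [0.065, 0, 0], [0.09, 0, 0], [0.097, 0, 0], [0.097, 0, 0], [0.097, 0.01, 0.002], [0.097, 0.02, 0.004], [0.097, 0.03, 0.006], [0.097, 0.04, 0.008], [0.097, 0.05, 0.01], [0.097, 0.06, 0.012], [0.097, 0.07, 0.013], [0.097, 0.08, 0.015], [0.097, 0.088, 0.016], [0.097, 0.088, 0.016]], dr=[[0, 0, 0], [0, 0, 0], [0, 0, 0], [0, 0, 0], [0, 0, 0], [0, 0, 0], [0, 0, 0], [0, 0, 0], [0, 0, 0], [0, 0, 0], [0, 0, 0], [0, 0, 0], [0, 0, 0], [0, 0, 0], [0, 0, 0]])

```text
time: 3.4
eef_pos: [0.5519, 0.0201, 0.1277]
tcp_rot: [0.454, 0.542, -0.455, 0.542]
contact_force: [0.4, 0.4, 0.4]
opening: 0.003
```

```bash
python3 - <<'E'
from h import *
s=st(); d=snap('top','top1'); d=snap('side','side1')
E
```

```text
{'time': 3.4, 'qpos': [-0.1468, 0.1287, 1.9628, -0.0015, 1.051, -0.3215], 'dq': [-0.0007, -0.0202, 0.0304, -0.0017, 0.0105, -0.0027], 'joint_efforts': [-0.0194, -31.019, -26.35, 0.0049, -0.0248, 0.0088], 'eef_pos': [0.5519, 0.0201, 0.1277], 'tcp_rot': [0.4537, 0.5419, -0.4548, 0.5419], 'contact_force': [0.4291, 0.3862, 0.3643], 'wrist_torque': [-0.0099, -0.0148, 0.0446], 'opening': 0.0028}
```

View pics/side1.png

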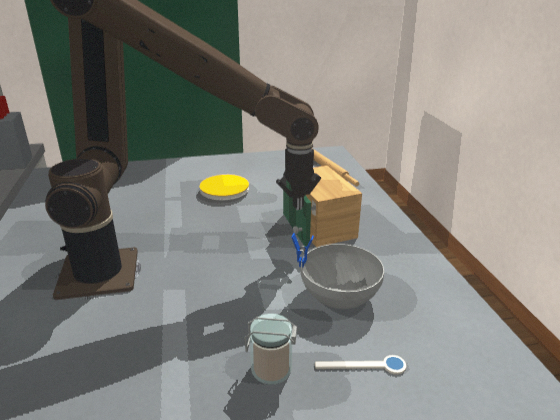

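The side view shows the fingers on the door at (300,215), with the door partly closed and the clip untouched. I'll keep pushing, a little at a time.

>>> play_rows(claw=[255, 255, 255, 255, 255], travel=[[0, 0.005, 0.001], [0, 0.01, 0.002], [0, 0.015, 0.003], [0, 0.02, 0.004], [0, 0.02, 0.004]], dr=[[0, 0, 0], [0, 0, 0], [0, 0, 0], [0, 0, 0], [0, 0, 0]])

```text
time: 4.0
eef_pos: [0.5719, 0.0196, 0.1274]
tcp_rot: [0.454, 0.542, -0.455, 0.542]
contact_force: [0.6, 0.3, 0.2]
opening: 0.001
```

>>> play_rows(claw=[255, 255, 255], travel=[[0, 0.003, 0], [0, 0.006, 0.001], [0, 0.006, 0.001]], dr=[[0, 0, 0], [0, 0, 0], [0, 0, 0]])

```text
time: 4.3
eef_pos: [0.574, 0.0199, 0.1273]
tcp_rot: [0.45, 0.546, -0.458, 0.538]
contact_force: [-15.4, -0.8, 9.5]
opening: -0.0
```

```bash
python3 - <<'E'
from h import *
s=st()
E
```

```text
{'time': 4.3, 'qpos': [-0.1406, 0.1829, 1.9016, -0.0035, 1.0713, -0.3155], 'dq': [-0.0003, -0.0072, 0.0077, -0.0008, -0.0132, -0.0003], 'joint_efforts': [-0.3738, -29.2007, -29.4398, 0.4066, -3.2422, 0.0442], 'eef_pos': [0.574, 0.0199, 0.1273], 'tcp_rot': [0.4504, 0.5458, -0.4575, 0.5384], 'contact_force': [-15.4465, -0.8229, 9.4848], 'wrist_torque': [0.0768, 2.203, 0.023], 'opening': -0.0001}
```

>>> play_rows(claw=[255, 255, 255, 255, 255, 255, 255, 255, 255], travel=[[0, 0, 0], [0, -0.01, 0], [0, -0.03, 0], [0, -0.05, 0], [-0.03, -0.07, 0], [-0.07, -0.08, 0], [-0.11, -0.08, 0.03], [-0.12, -0.08, 0.05], [-0.12, -0.08, 0.07]], dr=[[0, 0, 0], [0, 0, 0], [0, 0, 0], [0, 0, 0], [0, 0, 0], [0, 0, 0], [0, 0, 0], [0, 0, 0], [0, 0, 0]])

```text
time: 5.2
eef_pos: [0.5109, -0.0644, 0.2523]
tcp_rot: [0.452, 0.543, -0.456, 0.541]
contact_force: [0.9, -0.5, -0.5]
opening: 0.001
```

```bash
cat > m2.py <<'E'
from h import *
s=st()
for n in ['top','side']:
    d=snap(n,n+'2'); P=pts(d); hsv=cv2.cvtColor(d['img'],cv2.COLOR_RGB2HSV)
    ws=(P[...,0]>.4)&(P[...,0]<.9)&(abs(P[...,1])<.3)&(d['range_z']>0)
    g=(cv2.inRange(hsv,(60,80,20),(95,255,140))>0)&ws&(P[...,2]>.01)&(P[...,2]<.25); p=P[g]
    print('green',len(p),np.percentile(p,[0,2,50,98,100],axis=0).round(3).tolist(),'topfit',np.polyfit(p[p[:,2]>.13][:,1],p[p[:,2]>.13][:,0],1))
    c=ws&(P[...,2]>.165)&(P[...,2]<.2)&(P[...,0]>.54)&(P[...,0]<.62)&(P[...,1]>.03)&(hsv[...,1]<90); p=P[c]
    print('card',len(p),np.percentile(p,[0,5,50,95,100],axis=0).round(3).tolist(),np.polyfit(p[:,1],p[:,0],1))
    t=p[p[:,2]>.183]; print('cardtop',len(t),np.percentile(t,[0,5,50,95,100],axis=0).round(3).tolist(),np.polyfit(t[:,1],t[:,0],1))
    v,u=np.where(c); print('px',u.min(),u.max(),v.min(),v.max())
    blue=(cv2.inRange(hsv,(105,140,60),(130,255,255))>0)&ws; p=P[blue]; print('blue',np.percentile(p,[0,5,50,95,100],axis=0).round(3).tolist())
    wood=ws&(P[...,2]>.143)&(P[...,2]<.157)&(hsv[...,0]<25)&(hsv[...,1]>90); p=np.ascontiguousarray(P[wood][:,:2],dtype=np.float32); print('cab',cv2.boxPoints(cv2.minAreaRect(p)).round(3).tolist())
    cv2.imwrite(f'pics/{n}door.png',cv2.resize(d['img'][100:260,180:420,::-1],None,fx=3,fy=3,interpolation=cv2.INTER_CUBIC))
E
python3 m2.py
```

```text
{'time': 5.2, 'qpos': [-0.3199, -0.0844, 1.9392, -0.0058, 1.2916, -0.4948], 'dq': [-0.3541, 0.1644, -0.0763, -0.0056, -0.0226, -0.3453], 'joint_efforts': [1.3711, -27.6251, -29.8377, -0.0239, 0.0874, 0.1816], 'eef_pos': [0.5109, -0.0644, 0.2523], 'tcp_rot': [0.4515, 0.543, -0.4564, 0.5413], 'contact_force': [0.914, -0.5036, -0.4733], 'wrist_torque': [0.0282, 0.073, -0.001], 'opening': 0.0009}
green 36 [[0.557, 0.181, 0.147], [0.557, 0.181, 0.148], [0.561, 0.199, 0.15], [0.566, 0.215, 0.153], [0.566, 0.215, 0.154]] topfit [-0.16588348  0.59418293]
card 209 [[0.567, 0.054, 0.165], [0.568, 0.061, 0.167], [0.578, 0.112, 0.184], [0.587, 0.165, 0.194], [0.59, 0.171, 0.198]] [-0.18540322  0.59872976]
cardtop 113 [[0.567, 0.056, 0.183], [0.568, 0.063, 0.183], [0.577, 0.116, 0.191], [0.587, 0.165, 0.194], [0.59, 0.171, 0.198]] [-0.18622993  0.59916482]
px 216 266 167 178
blue [[0.49, -0.192, 0.123], [0.492, -0.19, 0.126], [0.526, -0.182, 0.147], [0.534, -0.165, 0.161], [0.537, -0.162, 0.163]]
cab [[0.5649999976158142, 0.22200000286102295], [0.6039999723434448, 0.006000000052154064], [0.745000
[... 156 characters left out ...]
[0.601, 0.208, 0.152], [0.603, 0.212, 0.154]] topfit [-0.22458289  0.59902847]
card 106 [[0.573, 0.052, 0.165], [0.574, 0.056, 0.166], [0.582, 0.083, 0.18], [0.588, 0.119, 0.193], [0.589, 0.126, 0.194]] [-0.19155546  0.59804396]
cardtop 46 [[0.574, 0.054, 0.183], [0.575, 0.057, 0.184], [0.582, 0.087, 0.189], [0.588, 0.119, 0.194], [0.589, 0.126, 0.194]] [-0.18508435  0.59779101]
px 297 308 172 190
blue [[0.489, -0.196, 0.002], [0.494, -0.193, 0.088], [0.508, -0.18, 0.126], [0.535, -0.162, 0.16], [0.595, 0.095, 0.163]]
cab [[0.5669999718666077, 0.23100000619888306], [0.6050000190734863, 0.004999999888241291], [0.7440000176429749, 0.02800000086426735], [0.7059999704360962, 0.2549999952316284]]
```

View pics/topdoor.png

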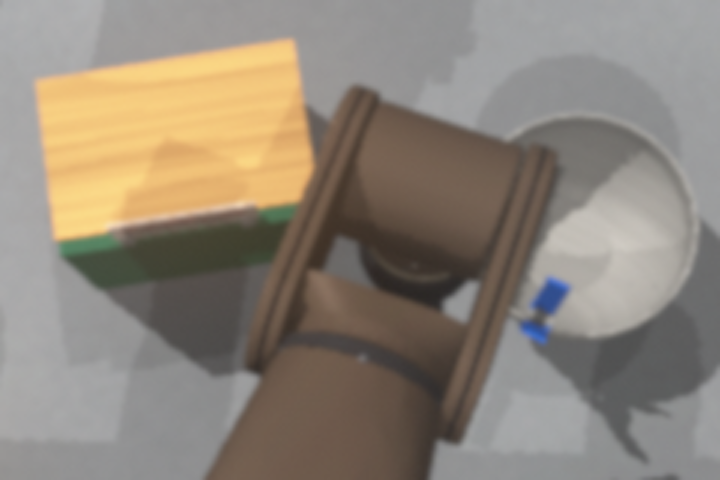

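View pics/sidedoor.png

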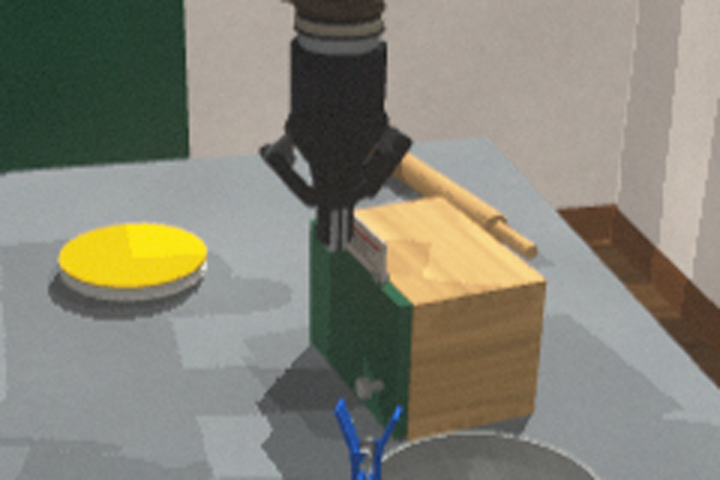

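The pictures show the door flush and shut, with the card top edge running along top pixels (216..266, ~170). The card centre comes out at about (0.578, 0.1125) with yaw about 10.5°. The clip hasn't moved. Next I'll move above it.

```bash
python3 - <<'E'
from h import *
plan([.513,-.178,.235],-25)
E
```

```text
plan [0.513, -0.178, 0.235] -25 travel [0.0146, -0.0163, 0.1119] dr [0.61, 0.004, 0.011] |t| 0.114 t= 5.3
```

>>> play_rows(claw=[100, 0, 0, 0, 0, 0, 0, 0, 0], travel=[[0, 0, 0.01], [0, 0, 0.03], [0, -0.005, 0.05], [0, -0.008, 0.07], [0.005, -0.012, 0.09], [0.01, -0.016, 0.105], [0.015, -0.016, 0.112], [0.015, -0.016, 0.112], [0.015, -0.016, 0.112]], dr=[[0.07, 0, 0.002], [0.17, 0, 0.004], [0.28, 0, 0.006], [0.38, 0, 0.008], [0.48, 0.002, 0.01], [0.56, 0.003, 0.011], [0.61, 0.004, 0.011], [0.61, 0.004, 0.011], [0.61, 0.004, 0.011]])

```text
time: 6.2
eef_pos: [0.513, -0.1774, 0.2341]
tcp_rot: [-0.596, -0.381, 0.596, -0.38]
contact_force: [-0.4, -0.5, 0.4]
opening: 0.998
```

```bash
python3 - <<'E'
from h import *
s=st(); plan([.513,-.178,.127],-25)
d=snap('side','side3'); cv2.imwrite('pics/side3c.png',cv2.resize(d['img'][140:300,220:400,::-1],None,fx=4,fy=4,interpolation=cv2.INTER_CUBIC)[:600])
w=d['world_to_cam'];K=d['K']
for p in [[.513,-.178,.235],[.513,-.178,.16],[.513,-.178,.12]]:
    c=w@np.array(p+[1]); print(p,(K@np.array([c[0],-c[1],-c[2]])/-c[2])[:2].round(1))
E
```

```text
{'time': 6.2, 'qpos': [-0.5199, -0.0074, 1.8987, 0.0002, 1.2514, -0.0851], 'dq': [0.0088, -0.0102, -0.006, 0.0003, 0.0014, 0.0003], 'joint_efforts': [-0.3168, -28.3621, -28.8388, -0.0126, -0.0055, 0.0081], 'eef_pos': [0.513, -0.1774, 0.2341], 'tcp_rot': [-0.596, -0.3807, 0.5962, -0.38], 'contact_force': [-0.4043, -0.4599, 0.4109], 'wrist_torque': [-0.0, -0.0294, -0.0034], 'opening': 0.9978}
plan [0.513, -0.178, 0.127] -25 travel [0.1071, 0.0004, 0.0006] dr [0.001, -0.0, 0.001] |t| 0.107 t= 6.2
[0.513, -0.178, 0.235] [302.7 208.8]
[0.513, -0.178, 0.16] [301.9 236.6]
[0.513, -0.178, 0.12] [301.5 250.7]
```

View pics/side3c.png

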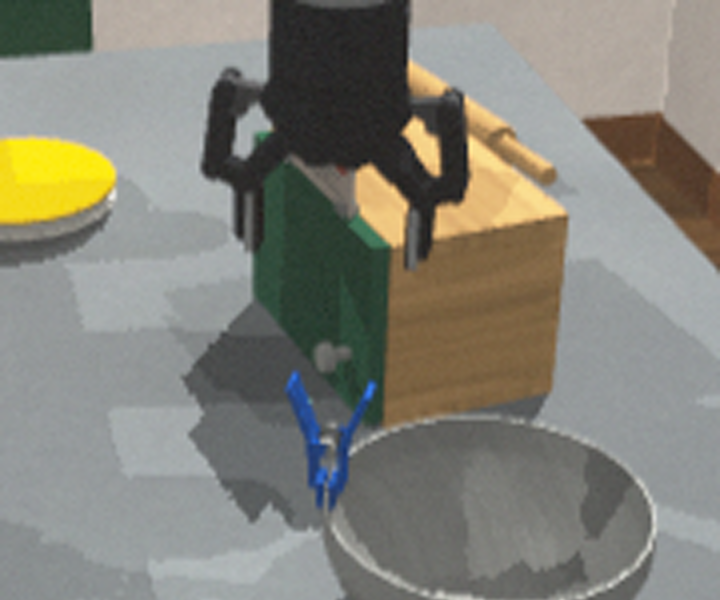

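In the crop, the open fingers at (247,250) and (415,265) straddle the handles at (293,380) and (372,388), and both pairs share a midline at about 332. Descending, then squeezing.

>>> play_rows(claw=[0, 0, 0, 0, 0, 0], travel=[[0.025, 0, 0], [0.055, 0, 0], [0.08, 0, 0], [0.1, 0, 0.001], [0.107, 0, 0.001], [0.107, 0, 0.001]], dr=[[0, 0, 0], [0, 0, 0], [0, 0, 0], [0, 0, 0], [0, 0, 0], [0, 0, 0]])

```text
time: 6.85
eef_pos: [0.5123, -0.1774, 0.1267]
tcp_rot: [-0.596, -0.382, 0.596, -0.38]
contact_force: [0.5, 0.9, 0.4]
opening: 1.0
```

>>> play_rows(claw=[50, 90, 120, 150, 180, 200, 220, 220, 220, 220], travel=[[0, 0, 0], [0, 0, 0], [0, 0, 0], [0, 0, 0], [0, 0, 0], [0, 0, 0], [0, 0, 0], [0, 0, 0], [0, 0, 0], [0, 0, 0]], dr=[[0, 0, 0], [0, 0, 0], [0, 0, 0], [0, 0, 0], [0, 0, 0], [0, 0, 0], [0, 0, 0], [0, 0, 0], [0, 0, 0], [0, 0, 0]], force=30)

```text
time: 7.85
eef_pos: [0.5123, -0.1774, 0.1267]
tcp_rot: [-0.596, -0.382, 0.596, -0.38]
contact_force: [-0.8, -0.0, 0.2]
opening: 0.223
```

```bash
python3 - <<'E'
from h import *
s=st(); 
d=snap('side','side4'); cv2.imwrite('pics/side4c.png',cv2.resize(d['img'][190:310,240:400,::-1],None,fx=5,fy=5,interpolation=cv2.INTER_CUBIC)[:600])
E
```

```text
{'time': 7.85, 'qpos': [-0.5207, 0.1089, 1.9868, 0.0003, 1.0483, -0.0871], 'dq': [0.0014, -0.0011, 0.0009, 0.0009, 0.0007, -0.0012], 'joint_efforts': [-0.0011, -30.7386, -26.3672, 0.0007, 0.0062, -0.0], 'eef_pos': [0.5123, -0.1774, 0.1267], 'tcp_rot': [-0.5956, -0.3815, 0.5962, -0.3799], 'contact_force': [-0.8141, -0.0026, 0.1552], 'wrist_torque': [0.0236, -0.0386, -0.0159], 'opening': 0.2228}
```

View pics/side4c.png

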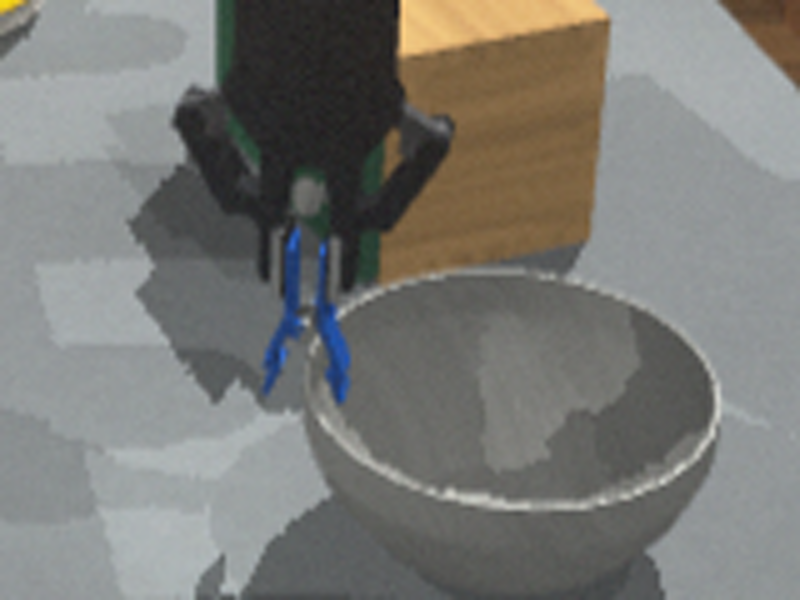

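The clip is fully squeezed: handles parallel in the pads, jaws (268,385) and (345,395) clear of the rim on both sides, opening 19 mm. Lifting straight up.

>>> play_rows(claw=[220, 220, 220, 220, 220, 220, 220, 220, 220, 220], travel=[[-0.005, 0, 0], [-0.015, 0, 0], [-0.03, 0, 0], [-0.05, 0, 0], [-0.075, 0, 0], [-0.1, 0, 0], [-0.125, 0, 0], [-0.14, 0, 0], [-0.15, 0, 0], [-0.15, 0, 0]], dr=[[0, 0, 0], [0, 0, 0], [0, 0, 0], [0, 0, 0], [0, 0, 0], [0, 0, 0], [0, 0, 0], [0, 0, 0], [0, 0, 0], [0, 0, 0]])

```text
time: 8.9
eef_pos: [0.5132, -0.1779, 0.2785]
tcp_rot: [0.596, 0.381, -0.596, 0.381]
contact_force: [0.9, 0.1, 0.0]
opening: 0.234
```

```bash
python3 - <<'E'
from h import *
s=st(); plan([.578,.1125,.277],10.5)
d=snap('side','side5'); cv2.imwrite('pics/side5c.png',cv2.resize(d['img'][140:300,220:400,::-1],None,fx=4,fy=4,interpolation=cv2.INTER_CUBIC)[:600])
P=pts(d); hsv=cv2.cvtColor(d['img'],cv2.COLOR_RGB2HSV)
b=(cv2.inRange(hsv,(105,140,60),(130,255,255))>0)&(P[...,2]>.18)&(P[...,0]>.4)
M=R.from_quat(s['tcp_rot']).as_matrix(); q=(P[b]-s['eef_pos'])@M; print(len(q),np.percentile(q,[0,5,25,50,75,95,100],axis=0).round(4).tolist())
v,u=np.where(b); print(u.min(),u.max(),v.min(),v.max())
E
```

```text
{'time': 8.9, 'qpos': [-0.5207, -0.0406, 1.8496, 0.0003, 1.3318, -0.0871], 'dq': [-0.0015, 0.0266, 0.0417, -0.0002, -0.0152, 0.0017], 'joint_efforts': [0.0354, -28.571, -30.075, 0.001, 0.0733, -0.0], 'eef_pos': [0.5132, -0.1779, 0.2785], 'tcp_rot': [0.5961, 0.3805, -0.5957, 0.3809], 'contact_force': [0.9023, 0.1239, 0.016], 'wrist_torque': [-0.0353, -0.0095, 0.0134], 'opening': 0.2341}
plan [0.578, 0.1125, 0.277] 10.5 travel [0.0015, -0.0632, -0.2908] dr [-0.617, 0.0, -0.001] |t| 0.298 t= 8.9
186 [[-0.0289, -0.0199, -0.0106], [-0.0263, -0.0166, -0.0068], [0.0009, -0.0088, 0.0024], [0.019, -0.0035, 0.0067], [0.0387, 0.0132, 0.0084], [0.0521, 0.0185, 0.011], [0.057, 0.0203, 0.0128]]
294 312 179 216
```

View pics/side5c.png

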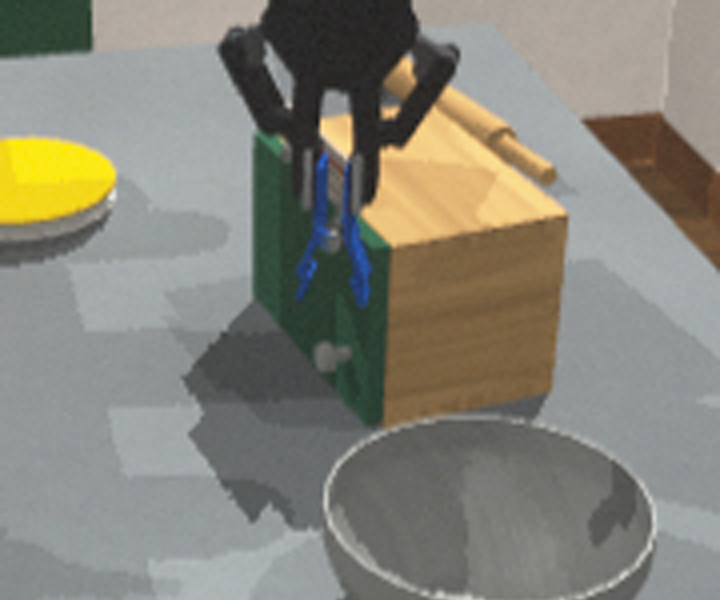

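The clip is held upright and centred in the fingers. Its pivot is about 11 mm below the TCP and the jaw tips 55 mm below. The bowl hasn't moved. Next is the traverse to above the card.

>>> play_rows(claw=[220, 220, 220, 220, 220, 220, 220, 220, 220, 220, 220, 220, 220, 220, 220], travel=[[0, -0.002, -0.01], [0, -0.006, -0.03], [0, -0.012, -0.055], [0, -0.018, -0.085], [0, -0.025, -0.115], [0, -0.032, -0.145], [0, -0.038, -0.175], [0, -0.045, -0.205], [0, -0.051, -0.235], [0, -0.056, -0.258], [0, -0.06, -0.275], [0, -0.062, -0.286], [0, -0.063, -0.291], [0, -0.063, -0.291], [0, -0.063, -0.291]], dr=[[-0.02, 0, 0], [-0.06, 0, 0], [-0.12, 0, 0], [-0.18, 0, 0], [-0.24, 0, 0], [-0.31, 0, 0], [-0.37, 0, 0], [-0.43, 0, 0], [-0.5, 0, 0], [-0.55, 0, 0], [-0.58, 0, 0], [-0.605, 0, 0], [-0.617, 0, 0], [-0.617, 0, 0], [-0.617, 0, 0]])

```text
time: 10.45
eef_pos: [0.5776, 0.1124, 0.2768]
tcp_rot: [0.452, 0.544, -0.453, 0.543]
contact_force: [0.4, 0.4, -0.5]
opening: 0.23
```

```bash
cat > m3.py <<'E'
from h import *
import sys
k=sys.argv[1]
s=st(); plan([.578,.1125,.224],10.5); M=R.from_quat(s['tcp_rot']).as_matrix(); print(M.round(3).tolist())
d=snap('side','side'+k); cv2.imwrite(f'pics/side{k}c.png',cv2.resize(d['img'][110:230,240:400,::-1],None,fx=5,fy=5,interpolation=cv2.INTER_CUBIC)[:600])
P=pts(d); hsv=cv2.cvtColor(d['img'],cv2.COLOR_RGB2HSV)
b=(cv2.inRange(hsv,(105,140,60),(130,255,255))>0)&(P[...,2]>.15)&(P[...,0]>.4)&(P[...,1]>0)
q=(P[b]-s['eef_pos'])@M; print(len(q),np.percentile(q,[0,5,25,50,75,95,100],axis=0).round(4).tolist())
lo=q[q[:,0]>.035]; print('jaws y', np.sort(lo[:,1]).round(3).tolist())
c=(P[...,2]>.165)&(P[...,2]<.2)&(P[...,0]>.54)&(P[...,0]<.62)&(P[...,1]>.03)&(P[...,1]<.2)&(hsv[...,1]<90); p=P[c]
t=p[(p[:,1]<.1)]; f=np.polyfit(t[:,1],t[:,0],1); print('card',len(t),f,'x at .1125',np.polyval(f,.1125),'top z',t[:,2].max(),'y min',t[:,1].min())
tip=np.array(s['eef_pos'])
w=d['world_to_cam'];K=d['K']
for z in (0,.011,.055):
  c4=w@np.r_[tip-[0,0,z],1]; print('axis px',(K@np.array([c4[0],-c4[1],-c4[2]])/-c4[2])[:2].round(1))
for pt in ([.578,.1125,.192],):
  c4=w@np.r_[pt,1]; print('card px',(K@np.array([c4[0],-c4[1],-c4[2]])/-c4[2])[:2].round(1))
E
python3 m3.py 6
```

```text
{'time': 10.45, 'qpos': [0.0196, 0.0656, 1.7454, 0.0009, 1.3327, -0.1633], 'dq': [-0.0089, -0.0051, -0.0009, 0.0016, 0.0002, 0.0013], 'joint_efforts': [0.3386, -32.4592, -29.9257, 0.0179, 0.0047, -0.0011], 'eef_pos': [0.5776, 0.1124, 0.2768], 'tcp_rot': [0.452, 0.5443, -0.4526, 0.5428], 'contact_force': [0.3662, 0.4086, -0.4896], 'wrist_torque': [-0.002, -0.0303, 0.0007], 'opening': 0.2304}
plan [0.578, 0.1125, 0.224] 10.5 travel [0.0528, 0.0005, 0.0001] dr [-0.001, -0.001, 0.002] |t| 0.053 t= 10.45
[[-0.002, 0.983, 0.182], [0.001, 0.182, -0.983], [-1.0, -0.002, -0.001]]
124 [[-0.028, -0.0203, -0.0124], [-0.0206, -0.0191, -0.0067], [0.0016, -0.0141, -0.0006], [0.0158, 0.0043, 0.005], [0.0337, 0.0078, 0.0076], [0.0467, 0.0139, 0.0107], [0.0541, 0.0168, 0.0159]]
jaws y [-0.02, -0.02, -0.019, -0.019, -0.019, -0.019, -0.019, -0.019, -0.018, -0.018, -0.017, -0.017, -0.016, -0.016, -0.016, -0.015, -0.014, -0.014, 0.009, 0.011, 0.012, 0.012, 0.012, 0.013, 0.013, 0.014, 0.015, 0.015, 0.016, 0.016, 0.017]
card 79 [-0.18233484  0.59718274] x at .1125 0.5766700729442948 top z 0.19447401269823306 y min 0.05262831908644228
axis px [300.2 146. ]
axis px [300.1 149.7]
axis px [299.7 164.1]
card px [299.7 173.6]
```

View pics/side6c.png

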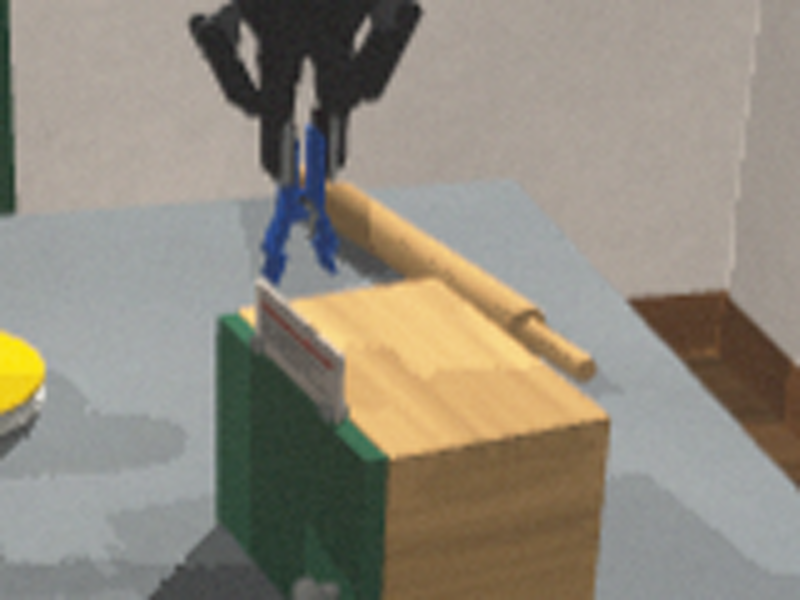

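The crop shows the clip above the card middle, with its jaws (272,270) and (330,265) straddling the card's top edge line. The offset is about 1 mm. Lowering it.

>>> play_rows(claw=[220, 220, 220, 220, 220, 220, 220, 220, 220], travel=[[0.004, 0.001, 0], [0.012, 0.001, 0], [0.02, 0.001, 0], [0.028, 0.001, 0], [0.036, 0.001, 0], [0.044, 0.001, 0], [0.05, 0.001, 0], [0.053, 0.001, 0], [0.053, 0.001, 0]], dr=[[0, 0, 0], [0, 0, 0], [0, 0, 0], [0, 0, 0], [0, 0, 0], [0, 0, 0], [0, 0, 0], [0, 0, 0], [0, 0, 0]])

```text
time: 11.4
eef_pos: [0.5783, 0.1125, 0.2233]
tcp_rot: [0.452, 0.544, -0.453, 0.543]
contact_force: [0.8, -0.4, -0.3]
opening: 0.229
```

```bash
python3 m3.py 7; python3 - <<'E'
from h import *
d=snap('top','top7'); cv2.imwrite('pics/top7c.png',cv2.resize(d['img'][100:240,180:400,::-1],None,fx=3.5,fy=3.5,interpolation=cv2.INTER_CUBIC))
E
```

```text
{'time': 11.4, 'qpos': [0.0197, 0.1071, 1.7995, 0.0009, 1.2377, -0.1631], 'dq': [-0.0017, -0.0085, -0.0143, 0.0007, 0.005, -0.0009], 'joint_efforts': [-0.0143, -33.2128, -28.9491, 0.0018, -0.0154, 0.0], 'eef_pos': [0.5783, 0.1125, 0.2233], 'tcp_rot': [0.452, 0.5444, -0.4528, 0.5425], 'contact_force': [0.7757, -0.4319, -0.3487], 'wrist_torque': [0.0451, 0.0128, -0.0023], 'opening': 0.2294}
plan [0.578, 0.1125, 0.224] 10.5 travel [-0.0007, -0.0003, -0.0] dr [-0.001, -0.001, 0.003] |t| 0.001 t= 11.4
[[-0.003, 0.983, 0.181], [0.001, 0.181, -0.983], [-1.0, -0.003, -0.001]]
98 [[-0.0284, -0.0216, -0.027], [-0.025, -0.0199, -0.0056], [-0.002, -0.0152, -0.0], [0.0148, -0.0093, 0.0048], [0.0318, 0.0063, 0.0076], [0.0509, 0.0103, 0.0104], [0.0545, 0.0164, 0.0114]]
jaws y [-0.022, -0.021, -0.021, -0.021, -0.02, -0.02, -0.019, -0.018, -0.018, -0.018, -0.017, -0.017, -0.017, -0.016, -0.016, -0.015, -0.015, -0.014, 0.001, 0.016]
card 80 [-0.17846623  0.59697878] x at .1125 0.5769013242044221 top z 0.1945360017547454 y min 0.05133512450334177
axis px [300.  163.6]
axis px [299.9 167.1]
axis px [299.6 181. ]
card px [299.7 173.6]
```

View pics/side7c.png

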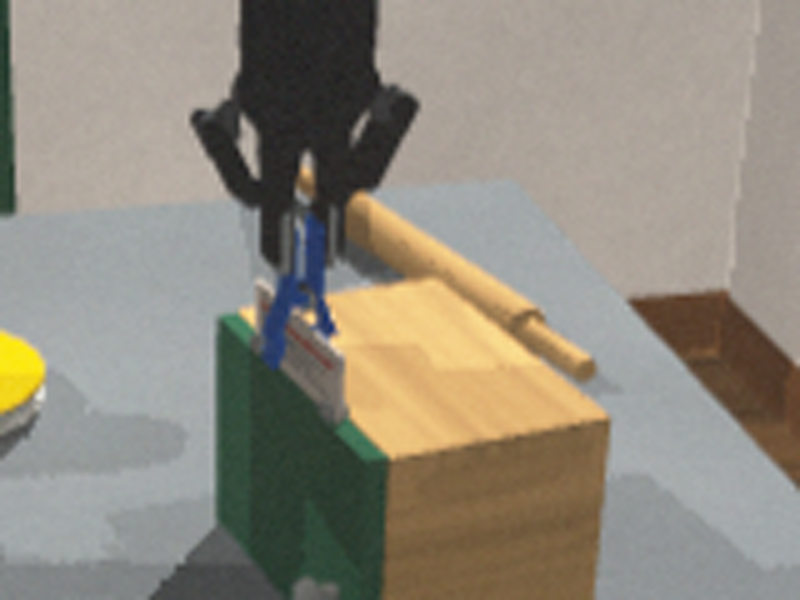

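View pics/top7c.png

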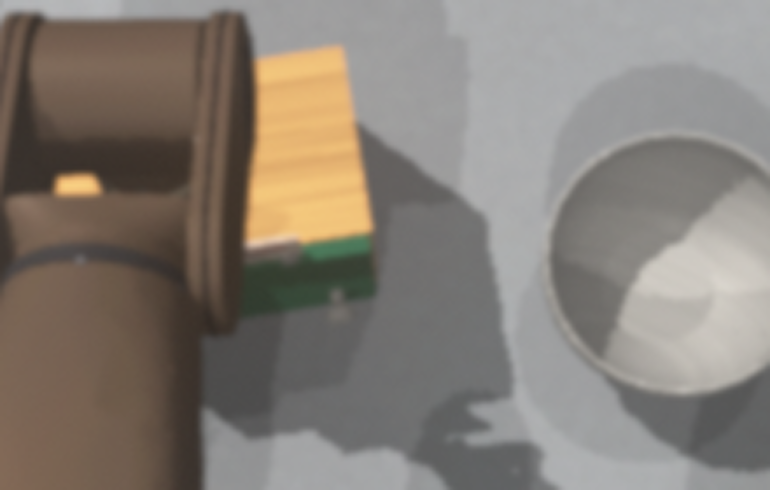

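The crop shows one jaw in front of the card at (272,360) and the other behind it at (328,330). The pivot (305,295) is above the edge and the door is flush. Contact-force readings are at noise level. I'll settle briefly and hand in.

>>> play_rows(claw=[220, 220, 220], travel=[[0, 0, 0], [0, 0, 0], [0, 0, 0]], dr=[[0, 0, 0], [0, 0, 0], [0, 0, 0]])

```text
time: 11.8
eef_pos: [0.5789, 0.1125, 0.2247]
tcp_rot: [0.452, 0.544, -0.452, 0.543]
contact_force: [0.8, 0.5, -0.1]
opening: 0.231
```

```bash
python3 - <<'E'
from h import *
st(); print(ctrl.sign_off())
E
```

```text
{'time': 11.8, 'qpos': [0.0196, 0.1061, 1.7982, 0.0009, 1.238, -0.163], 'dq': [-0.001, 0.0039, 0.002, 0.0004, -0.0019, 0.0004], 'joint_efforts': [0.0001, -33.3156, -29.069, 0.0022, 0.001, 0.0], 'eef_pos': [0.5789, 0.1125, 0.2247], 'tcp_rot': [0.4525, 0.5438, -0.4523, 0.5431], 'contact_force': [0.7764, 0.5465, -0.0835], 'wrist_torque': [0.0201, 0.0419, 0.0269], 'opening': 0.2312}
the job is handed in; nothing more can be done
None
```

I pushed the door shut, squeezed the clip off the bowl's rim, and handed the job in at 11.8 s with the clip held open astride the card. The hand-in gives no verdict, so what follows is from my own checks.

- **Door:** the push ended against a firm stop at about 15 N. Afterwards the door looked flush with the cabinet front, but I couldn't measure its angle finely enough to confirm it is under 0.02 rad.
- **Clip:** it is fully squeezed at about 20 mm between the pads, with a 30 N grip, upright and square to the card.
- **Card:** its edge sits about 20 mm below the pivot and within about 2 mm of the clip's mid-plane. There is a jaw on either side, and force readings stayed at noise level. The camera measured only the front jaw well; the rear one was mostly hidden behind the card.
- **Everything else:** the bowl looked unmoved in the last pictures, and the arm went nowhere near the plates, jar or spoon, but I did not re-measure any of them at the end.

No check failed or disagreed with another.

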